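# Vent the drying jar, rock out its port bung and cap the port

### The arm

A 7-joint arm with a two-finger parallel gripper is mounted at the origin on the work surface. World frame = base frame: x ahead of the robot, y to its left, z up, the work surface at z = 0. Lengths are in mm, angles in rad, forces in N, time in s.
With the tool pointing down it reaches from about 350 to 900 mm from the base axis. Payload 8.1 kg.
Tool frame: the origin (TCP) lies between the finger pads; the fingertips stand 19 mm ahead of it and the grasp point (between the pads) is the TCP; z points along the fingers, x is the direction in which the jaws open and shut, and the axes are right-handed (so a half turn about z gives the same grasp; the last joint's range is limited). The gripper opens to 92 mm and grips with 3 to 60 N. Pads are 19 mm wide; open, the fingers measure 130 mm over their backs; the gripper's body (75 mm by 190 mm) begins 47 mm behind the grasp point.
Start: joints at [-1.404, 0.434, 0.025, 1.573, -0.012, 1.134, -0.075], TCP at [166.613, 602.396, 245.742] pointing down, gripper open.
Joint ranges: [-2.62, 2.62], [-0.44, 2.09], [-1.27, 1.32], [0.08, 2.57], [-1.32, 4.46], [0.12, 2], [-2.74, 2.74]. Speed limits (rad/s): [2.22, 2.22, 3.01, 3.01, 3.14, 3.14, 3.14].

### API

Orientations are given as [roll, pitch, yaw] about the fixed x, y, z axes, in that order (R = Rz(yaw) Ry(pitch) Rx(roll)).
In Python, from workcell import bot gives the robot as it stands. The module is installed in compiled form; this text tells all that it offers.
- The arm moves only by the tool play_rows, never from a script. Its arguments are lists of equal length, an entry for each row: "hand": the gripper command: -1 is shut, 1 is fully open, values between are in proportion; "xyz": the shift along the tool's x, y, z in units of 1 m (1.0 is 1 m), a list of three; "dr": the turn, a rotation vector about the tool's x, y, z in units of 360 degrees (1.0 is 360 degrees), a list of three. A call has 1 to 12 rows; each row shifts and turns the commanded pose from where the row before left it, along the tool's axes as they then stand; what a row does not reach is not made up. A row lasts 1/12 s, in which the tool goes at most 41.7 mm and 7.16 degrees, less where a joint would pass 70% of its speed; a pose out of reach is approached as far as the arm can. A call with a number of a shift or a turn outside -1 to 1 is refused whole. A call with a gripper value outside its range is refused whole. The fingers move at their own pace and stop on an object; the grip force is fixed at half the most. Time passes only in rows, so rows that do not move let the fingers close. It gives the time, the measured TCP pose, the force and the opening at its end, in the units of the state.
- bot.get_state(): the state, without advancing time (a new reading comes with each control period).
- bot.get_image(name): name is "scene" or "top"; returns the picture (480x640x3 uint8, red, green, blue); there is no depth.
- bot.camera_params(name): a dict with "fx", "fy", "cx", "cy" (pixels), "k1" (the pictures are not rectified: a ray, as slopes to the right and down, at radius r is drawn at 1 + k1 r^2 times it, then the intrinsics apply), "R" (3x3) and "t" (3): a world point X has camera coordinates R X + t. Camera axes: x right, y down, z forward; pixel columns grow to the right and rows downward; lengths in mm; the calibration is good to about 2 mm. A picture is of the moment at which its call begins. camera_params takes no time and is no camera call.
- bot.hand_in(): hands the job in, once; it reports no verdict.
The state is a dict: "time": time; "qpos": joint angles; "qvel": joint speeds; "tau": joint torques, N m; "ee_pos": TCP position; "ee_rot": TCP orientation; "wrist_force": force on the tool from outside, world axes, zero at the start; "torque": the same for the moment, N m; "grip_width": finger opening in mm.
Only numpy, scipy, OpenCV 4.12 (cv2) and the standard library are available. Lean on these libraries where they do the work, as an engineer would, in place of code of your own. Each camera call takes 0.05 s, during which the arm holds its last target. There are 200 camera calls.

### The job

The drying jar has to air under its dust cover. Open the vent tap on the lid a full quarter turn anticlockwise to let the vacuum out; then rock the tight rubber bung from side to side while easing it straight up out of the port (without levering it far over and without lifting the jar up out of its stand), and stand it upright in the square steel tray. Finally lay the round knobbed dust cover flat and centred on the open port, leave everything else on the table where it is and let go.

Things in the scene. Friction and masses are not known exactly. Their poses are not given: they have to be found in the camera images.
- port (a point): Centre of the mouth of the rectangular aluminium port collar on the jar's lid, level with its top edge, 128 mm above the table. Collar 64 mm along this point's x, 44 mm along y, 33 mm tall; bore 46 x 30 mm; z up. It stands 45 mm off the jar's centre; the vent tap is 100 mm away on its -y side.
- seat (a point): Centre of the ledge in the bore, 15 mm below the mouth, on which the bung's flange sits; axes as the port's. At the bore's two x ends sprung black rubber lips overhang the flange: an end slips past its lip (about 9 N) once risen about 7 mm, then rests on the lip 10 mm up. While the vent is shut the vacuum (two black tongues) holds the bung fast.
- bung_grip (a point): Centre of the bung's upright rubber fin, the part to grasp: 14 mm along its x, 26 mm along y, 42 mm tall, top 19 mm above this point; bung 60 g. In the port its axes are as the port's. Its foot, flat, 28 x 20 mm, on which it can stand, is 53 mm below this point; the flange's underside 39 mm below.
- bung_flange (a point): Middle of the underside of the bung's flange, 42 mm along x, 26 mm along y, 3 mm thick. The bung rocks about its y axis, towards +x and -x: leaning it 12 to 15 degrees about one x end of the flange frees the other end; rocking it back about the freed end frees the first, and it lifts out. Over 20 degrees in the port would crack the collar.
- vent_grip (a point): Middle of the vent tap's black bar handle on the lid, on its upright turning axis: bar 46 mm long (its x, which turns with the tap), 12 mm thick (y), 30 mm tall, top 13 mm above this point; the lid is 38 mm below, a brass socket 26 mm across ends 22 mm below.
- vent (a joint): Vent tap angle: 0 shut (bar along the port's x), up to 1.57 fully open, growing anticlockwise seen from above; stays where it is left (friction 0.05 N m). Vacuum is out above about 1.3.
- jar (a joint): How far the jar is pulled up out of its stand, m, 0 at rest. The jar: round glass, 196 mm across, flat grey lid 202 mm across with top 95 mm above the table. It rests in a fixed black ring stand and cannot shift sideways, but rises if pulled up with more than about 8 N; it must never rise 8 mm.
- cover_knob (a point): On the knob of the loose white ceramic dust cover, 29 mm above its underside. The cover is a flat disc 84 mm across, 5 mm thick, with a central knob 16 mm across whose top is 39 mm above the underside; 120 g. z is its upright axis.
- tray_in (a point): Centre of the inner floor of the shallow square steel tray, 105 x 105 mm outside, walls 4 mm thick and 14 mm tall, fixed to the table; its axes lie along its sides.
- dish_mid (a point): Bystander: small white bowl, 90 mm across, 30 mm tall; middle.
- weight_mid (a point): Bystander: steel paperweight, 60 mm across, 50 mm tall; middle.
- paste_mid (a point): Bystander: paste jar with white cap, 60 mm across, 85 mm tall; middle.
- folder_mid (a point): Bystander: flat white folding bone, 150 x 24 x 6 mm; middle.
- minilid_mid (a point): Bystander: small white screw cap without knob, 52 mm across, 12 mm tall; middle.
- brush_grip (a point): Bystander: paste brush 200 mm long lying on the table; its handle.
Not all that is in view belongs to the job. Leave any purple look-alike of the part that bears cover_knob alone.

How it is judged:
By the outcome, as a careful person would: the job done as asked, in the order asked, and still so for the second after the job is handed in, with the robot touching nothing.
It also fails if it takes over 67 s, if anything falls off the work surface, if the arm or the gripper's body presses on something with over 40 N, if the wrist force passes 120 N, or if a joint passes its speed limit or range.

## Working session

There is one attempt and no reset: what is moved stays moved. The work goes in short steps, Python scripts to look and compute and a tool call to move; the robot and the scene stay as the last step left them, time stands still between calls to the robot, and variables do not carry over. Pictures are saved under pics/ and viewed, about 8 in all and at most 12, crops included, and the job is handed in when it is done.

Besides the shell and the picture viewer there is one more tool, called as name(argument=value, ...) on one line, values as JSON. play_rows: Moves the arm, as the interface text tells. Its arguments: {"type":"object","properties":{"hand":{"type":"array","items":{"type":"number"}},"xyz":{"type":"array","items":{"type":"array","items":{"type":"number"}}},"dr":{"type":"array","items":{"type":"array","items":{"type":"number"}}}},"required":["hand","xyz","dr"]}

```bash
mkdir -p pics; cat > h.py <<'E'
import numpy as np, cv2
from workcell import bot
def P(n):
    c=bot.camera_params(n); return c
def proj(n,X):
    c=P(n); Y=np.asarray(c["R"])@np.asarray(X,float)+np.asarray(c["t"]); s=Y[:2]/Y[2]; s=s*(1+c["k1"]*(s@s))
    return np.array([c["fx"]*s[0]+c["cx"],c["fy"]*s[1]+c["cy"]])
def unproj(n,uv,z):
    c=P(n); d=np.array([(uv[0]-c["cx"])/c["fx"],(uv[1]-c["cy"])/c["fy"]]); s=d.copy()
    for _ in range(20): s=d/(1+c["k1"]*(s@s))
    R=np.asarray(c["R"]); o=-R.T@np.asarray(c["t"]); r=R.T@np.array([s[0],s[1],1]); return o+r*(z-o[2])/r[2]
def snap(n,f,crop=None,k=1):
    im=cv2.cvtColor(bot.get_image(n),cv2.COLOR_RGB2BGR)
    if crop: a,b,c,d=crop; im=im[b:d,a:c]
    if k!=1: im=cv2.resize(im,None,fx=k,fy=k,interpolation=cv2.INTER_CUBIC)
    cv2.imwrite("pics/"+f,im)
E
python3 - <<'E'
from h import *
snap("top","t0.png"); snap("scene","s0.png")
for n in("top","scene"):
    c=P(n);print(n,{k:np.round(v,3).tolist() for k,v in c.items()})
s=bot.get_state();print(s)
E
```

```text
top {'fx': 613.896, 'fy': 613.896, 'cx': 318.861, 'cy': 233.949, 'k1': 0.006, 'R': [[-0.022, -1.0, -0.02], [-0.996, 0.023, -0.086], [0.087, 0.018, -0.996]], 't': [94.264, 560.673, 1176.775]}
scene {'fx': 473.657, 'fy': 473.657, 'cx': 316.261, 'cy': 228.0, 'k1': -0.085, 'R': [[-0.847, 0.531, -0.015], [0.465, 0.729, -0.503], [-0.256, -0.433, -0.864]], 't': [432.089, -258.666, 1403.225]}
{'time': 0.1, 'qpos': array([-1.40357537,  0.4351705 ,  0.02496872,  1.5739995 , -0.01157801,
        1.13399881, -0.075091  ]), 'qvel': array([ 0.00107945, -0.00167745, -0.00047803, -0.00323144, -0.00042645,
       -0.00085042,  0.00108395]), 'tau': array([ 3.75132251e-03, -6.69122386e+01,  9.88411009e-01, -3.15143323e+01,
       -6.04048348e-02,  3.73407640e-02,  1.06229422e-04]), 'ee_pos': array([166.53745811, 601.95800375, 245.01525477]), 'ee_rot': array([3.14144427e+00, 1.42391954e-03, 1.30092865e+00]), 'wrist_force': array([ 0.04042196, -0.10036492, -0.77806644]), 'torque': array([-0.00269606, -0.01892274, -0.00298395]), 'grip_width': 91.78534220957985}
```

View pics/t0.png

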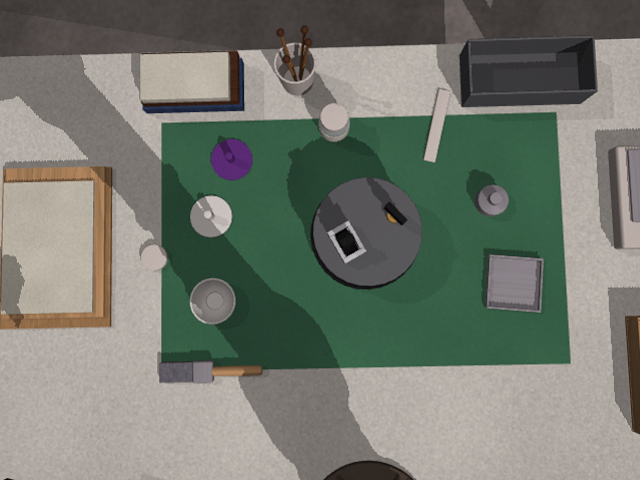

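View pics/s0.png

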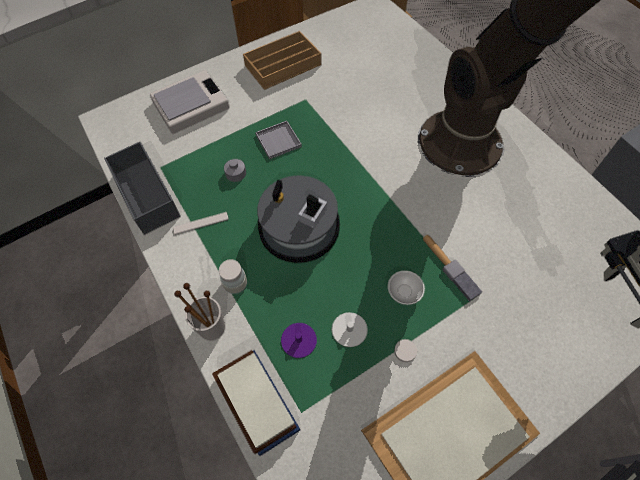

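```bash
python3 - <<'E'
from h import *
a=cv2.imread("pics/t0.png")[165:300,295:435]; b=cv2.imread("pics/s0.png")[165:270,245:350]
t=cv2.imread("pics/t0.png")[175:255,180:260]; t2=cv2.imread("pics/t0.png")[245:325,475:555]
f=lambda i,w,h:cv2.resize(i,(w,h),interpolation=cv2.INTER_CUBIC)
# top crop x4 -> 560x540 ; others
cv2.imwrite("pics/z0.png",np.hstack([f(a,560,540),np.vstack([f(t,240,240),f(t2,240,240),np.zeros((60,240,3),np.uint8)])]))
cv2.imwrite("pics/z1.png",f(b,525,525))
E
```

```text
(no output)
```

View pics/z0.png

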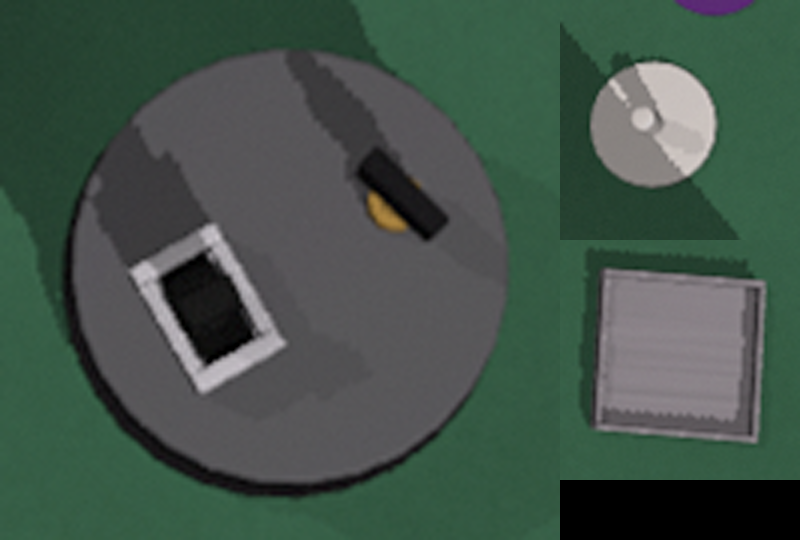

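View pics/z1.png

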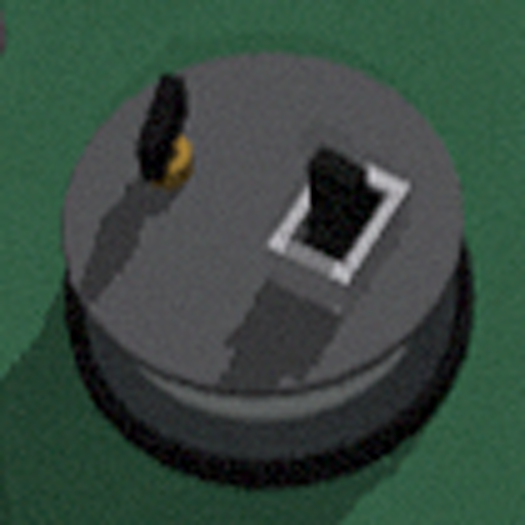

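```bash
python3 - <<'E'
from h import *
def W(pts,ox,oy,k,z,n="top"): return np.array([unproj(n,(ox+(x+.5)/k-.5,oy+(y+.5)/k-.5),z)[:2] for x,y in pts])
def show(m,w):
    e=[w[(i+1)%len(w)]-w[i] for i in range(len(w))]
    print(m,w.mean(0).round(1),[(round(float(np.hypot(*v)),1),round(float(np.degrees(np.arctan2(v[1],v[0]))),1)) for v in e])
show("collar",W([(131,270),(212,224),(286,343),(204,394)],295,165,4,128))
show("bar",W([(374,147),(449,216),(430,241),(358,173)],295,165,4,146))
show("lid",W([(72,269),(290,50),(508,269),(290,488)],295,165,4,95))
show("brass",W([(391,206)],295,165,4,111))
show("tray",W([(43,28),(206,41),(199,202),(35,189)],475,245,3,14))
show("cover",W([(93,124)],180,175,3,5)); show("knobtop",W([(83,119)],180,175,3,39))
o=(245,165,5)
show("collarS",W([(410,182),(348,282),(270,242),(330,155)],*o,128,n="scene"))
show("barS",W([(182,75),(150,182)],*o,146,n="scene"))
show("barS",W([(176,78)],*o,146,n="scene"));show("coverS",np.array([unproj("scene",(350,330),5)[:2]]))
show("finS",W([(338,163)],*o,171,n="scene"))
E
```

```text
collar [539.   30.3] [(41.7, -61.6), (62.6, -149.7), (43.1, 120.6), (64.3, 29.1)]
bar [585.7 -56. ] [(44.8, -134.5), (13.9, 141.3), (43.5, 44.8), (13.6, -33.0)]
lid [558.7  -8.6] [(143.5, -46.0), (142.5, -137.1), (142.1, 133.6), (141.7, 43.5)]
brass [584.6 -54.3] [(0.0, 0.0)]
tray [ 458.9 -298.2] [(105.6, -95.9), (104.4, 174.5), (105.5, 84.3), (104.7, -5.4)]
cover [605.6 297.8] [(0.0, 0.0)]
knobtop [604.9 297.7] [(0.0, 0.0)]
collarS [538.4  32.1] [(63.9, 30.0), (43.7, -63.3), (57.4, -151.7), (42.2, 125.4)]
barS [588.6 -45.6] [(64.1, 46.3), (64.1, -133.7)]
barS [569.8 -68.8] [(0.0, 0.0)]
coverS [605.3 302.5] [(0.0, 0.0)]
finS [537.7  31.3] [(0.0, 0.0)]
```

play_rows(hand=[0.1,0.1,0.1,0.1,0.1,0.1,0.1,0.1,0.1,0.1,0.1,0.1], xyz=[[-0.0218,0.0242,0],[-0.0218,0.0242,0],[-0.0218,0.0242,0],[-0.0218,0.0242,0],[-0.0218,0.0242,0],[-0.0218,0.0242,0],[-0.0218,0.0242,0],[-0.0218,0.0242,0],[-0.0218,0.0242,0],[-0.0218,0.0242,0],[-0.0218,0.0242,0],[-0.0218,0.0242,0]], dr=[[0,0,0],[0,0,0],[0,0,0],[0,0,0],[0,0,0],[0,0,0],[0,0,0],[0,0,0],[0,0,0],[0,0,0],[0,0,0],[0,0,0]])

```text
time: 1.1
ee_pos: [377.1, 271.2, 245.6]
ee_rot: [-3.141, 0.0, 1.301]
wrist_force: [1.0, -0.2, -0.2]
grip_width: 50.5
```

play_rows(hand=[0.1,0.1,0.1,0.1,0.1,0.1,0.1,0.1,0.1,0.1,0.1,0.1], xyz=[[-0.0218,0.0242,0],[-0.0218,0.0242,0],[-0.0218,0.0242,0],[-0.0218,0.0242,0],[-0.0218,0.0242,0],[-0.0218,0.0242,0],[-0.0218,0.0242,0],[-0.0218,0.0242,0],[-0.0218,0.0242,0],[-0.0218,0.0242,0],[-0.0218,0.0242,0],[-0.0218,0.0242,0]], dr=[[0,0,0],[0,0,0],[0,0,0],[0,0,0],[0,0,0],[0,0,0],[0,0,0],[0,0,0],[0,0,0],[0,0,0],[0,0,0],[0,0,0]])

```text
time: 2.1
ee_pos: [587.3, -58.1, 245.4]
ee_rot: [-3.141, 0.0, 1.301]
wrist_force: [-0.2, 0.8, 0.4]
grip_width: 50.4
```

play_rows(hand=[0.1,0.1,0.1,0.1,0.1,0.1,0.1,0.1,0.1,0.1,0.1,0.1], xyz=[[0,0,0],[0,0,0],[0,0,0],[0,0,0],[0,0,0],[0,0,0],[0,0,0],[0,0,0],[0,0,0],[0,0,0],[0,0,0],[0,0,0]], dr=[[0,0,0.0185],[0,0,0.0185],[0,0,0.0185],[0,0,0.0185],[0,0,0.0185],[0,0,0.0185],[0,0,0.0185],[0,0,0.0185],[0,0,0.0185],[0,0,0.0185],[0,0,0.0185],[0,0,0.0185]])

```text
time: 3.1
ee_pos: [586.6, -56.6, 245.4]
ee_rot: [3.142, 0.001, -0.1]
wrist_force: [0.2, 0.0, 1.0]
grip_width: 50.7
```

play_rows(hand=[0.1,0.1,0.1,0.1,0.1,0.1,0.1,0.1], xyz=[[0,0,0],[0,0,0],[0,0,0],[0,0,0],[0,0,0],[0,0,0],[0,0,0],[0,0,0]], dr=[[0,0,0.0185],[0,0,0.0185],[0,0,0.0185],[0,0,0.0185],[0,0,0.0185],[0,0,0.0185],[0,0,0],[0,0,0]])

```text
time: 3.77
ee_pos: [586.7, -56.5, 245.3]
ee_rot: [3.141, 0.0, -0.788]
wrist_force: [-0.2, 0.5, 0.3]
grip_width: 50.3
```

```bash
cat >> h.py <<'E'
from scipy.spatial.transform import Rotation as Ro
def st(): 
    s=bot.get_state(); print("t%.2f"%s["time"],s["ee_pos"].round(1),np.degrees(s["ee_rot"]).round(1),"F",s["wrist_force"].round(1),"T",s["torque"].round(2),"w%.1f"%s["grip_width"],"q",s["qpos"].round(2)); return s
def goto(x,y,z,yaw,tilt=0):
    """total tool-frame shift (mm) then turn (rev) from measured pose; tilt deg about tool-y after yaw"""
    s=bot.get_state(); R=Ro.from_euler("xyz",s["ee_rot"]); T=Ro.from_euler("xyz",[np.pi,0,np.radians(yaw)])*Ro.from_rotvec([0,np.radians(tilt),0])
    print("shift mm",R.inv().apply(np.array([x,y,z])-s["ee_pos"]).round(1),"turn rev",((R.inv()*T).as_rotvec()/2/np.pi).round(4))
E
python3 - <<'E'
from h import *
st(); goto(586.5,-56.2,134,-45.3)
E
```

```text
t3.77 [586.7 -56.5 245.3] [179.9   0.  -45.1] F [-0.2  0.5  0.3] T [-0.06  0.13 -0.03] w50.3 q [-0.61  0.49  0.92  1.71 -0.42  1.15 -0.36]
shift mm [ -0.3  -0.2 111.3] turn rev [0.0001 0.     0.0005]
```

play_rows(hand=[0.1,0.1,0.1,0.1,0.1,-1,-1,-1,-1,-1,-1], xyz=[[0,0,0.0275],[0,0,0.0275],[0,0,0.0275],[0,0,0.0275],[0,0,0],[0,0,0],[0,0,0],[0,0,0],[0,0,0],[0,0,0],[0,0,0]], dr=[[0,0,0],[0,0,0],[0,0,0],[0,0,0],[0,0,0],[0,0,0],[0,0,0],[0,0,0],[0,0,0],[0,0,0],[0,0,0]])

```text
time: 4.68
ee_pos: [587.3, -56.6, 136.5]
ee_rot: [-3.14, -0.001, -0.791]
wrist_force: [-0.8, -0.7, 0.7]
grip_width: 15.2
```

```bash
python3 -c "
from h import *
st()"
```

```text
t4.68 [587.3 -56.6 136.5] [-179.9   -0.   -45.3] F [-0.8 -0.7  0.7] T [-0.11  0.12  0.04] w15.2 q [-0.54  0.6   0.83  1.83 -0.54  0.94 -0.27]
```

play_rows(hand=[-1,-1,-1,-1,-1,-1,-1,-1,-1,-1,-1,-1], xyz=[[0,0,0],[0,0,0],[0,0,0],[0,0,0],[0,0,0],[0,0,0],[0,0,0],[0,0,0],[0,0,0],[0,0,0],[0,0,0],[0,0,0]], dr=[[0,0,0],[0,0,0],[0,0,-0.015],[0,0,-0.018],[0,0,-0.018],[0,0,-0.018],[0,0,-0.018],[0,0,-0.018],[0,0,-0.018],[0,0,-0.018],[0,0,-0.018],[0,0,-0.018]])

```text
time: 5.68
ee_pos: [586.1, -55.8, 136.2]
ee_rot: [-3.14, 0.001, 0.327]
wrist_force: [-5.2, 2.2, 6.7]
grip_width: 11.8
```

play_rows(hand=[-1,-1,-1,-1,-1,-1,-1], xyz=[[0,0,0],[0,0,0],[0,0,0],[0,0,0],[0,0,0],[0,0,0],[0,0,0]], dr=[[0,0,-0.018],[0,0,-0.012],[0,0,-0.006],[0,0,-0.003],[0,0,0],[0,0,0],[0,0,0]])

```text
time: 6.27
ee_pos: [586.2, -55.9, 136.2]
ee_rot: [-3.139, -0.0, 0.565]
wrist_force: [-3.5, 3.8, 7.4]
grip_width: 12.1
```

```bash
python3 -c "
from h import *
st()"
```

```text
t6.27 [586.2 -55.9 136.2] [-179.9   -0.    32.4] F [-3.5  3.8  7.4] T [ 0.67  1.04 -0.74] w12.1 q [-0.31  0.51  0.45  1.82 -0.28  0.88  0.84]
```

play_rows(hand=[-1,0.1,0.1,0.1,0.1,0.1,0.1,0.1,0.1,0.1], xyz=[[0,0,0],[0,0,0],[0,0,0],[0,0,0],[0,0,0],[0,0,-0.02],[0,0,-0.03],[0,0,-0.03],[0,0,-0.03],[0,0,0]], dr=[[0,0,0.003],[0,0,0],[0,0,0],[0,0,0],[0,0,0],[0,0,0],[0,0,0],[0,0,0],[0,0,0],[0,0,0]])

```text
time: 7.1
ee_pos: [589.7, -57.6, 251.5]
ee_rot: [3.137, -0.007, 0.547]
wrist_force: [1.1, 1.0, 1.0]
grip_width: 50.4
```

```bash
python3 -c "
from h import *
st();goto(539,30.8,230,30); snap('scene','s1.png',(245,165,350,270),5);snap('top','t1.png',(295,165,435,300),4)"
```

```text
t7.10 [589.7 -57.6 251.5] [179.7  -0.4  31.3] F [1.1 1.  1. ] T [-0.15 -0.01 -0.02] w50.4 q [-0.36  0.39  0.51  1.69 -0.21  1.11  0.76]
shift mm [   2.5 -102.    21.1] turn rev [ 0.0007 -0.0012  0.0037]
```

View pics/s1.png

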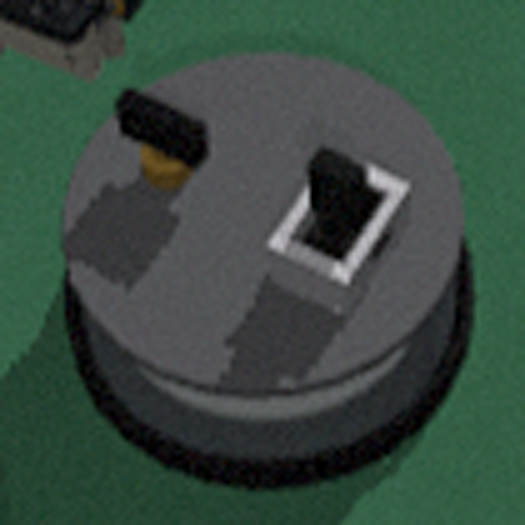

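play_rows(hand=[0.1,0.1,0.1,0.1,0.1,0.1], xyz=[[0,-0.02,0],[0,-0.025,0],[0.001,-0.025,0],[0.001,-0.02,0.011],[0,-0.0125,0.01],[0,0,0]], dr=[[0.0007,-0.0012,0.0037],[0,0,0],[0,0,0],[0,0,0],[0,0,0],[0,0,0]])

```text
time: 7.7
ee_pos: [533.9, 35.9, 222.1]
ee_rot: [-3.134, 0.012, 0.528]
wrist_force: [-0.5, -0.4, -0.1]
grip_width: 50.8
```

```bash
python3 -c "
from h import *
st();goto(538.3,30.8,156,30)"
```

```text
t7.70 [533.9  35.9 222.1] [-179.6    0.7   30.3] F [-0.5 -0.4 -0.1] T [-0.06  0.01 -0.01] w50.8 q [-0.53  0.33  0.48  1.84 -0.18  1.02  0.55]
shift mm [ 2.1  7.2 66. ] turn rev [-0.0012  0.0019  0.0007]
```

play_rows(hand=[0.1,0.1,0.1], xyz=[[0,0,0],[0,0,0],[0,0,0]], dr=[[0,0,0],[0,0,0],[0,0,0]])

```text
time: 7.95
ee_pos: [537.4, 31.5, 225.3]
ee_rot: [-3.138, 0.007, 0.522]
wrist_force: [-0.3, -0.3, 0.8]
grip_width: 50.2
```

```bash
python3 -c "
from h import *
st();goto(538.3,30.8,156,30)"
```

```text
t7.95 [537.4  31.5 225.3] [-179.8    0.4   29.9] F [-0.3 -0.3  0.8] T [-0.07  0.    0.02] w50.2 q [-0.53  0.33  0.49  1.84 -0.18  1.03  0.55]
shift mm [ 0.9  1.3 69.3] turn rev [-0.0006  0.0012 -0.0003]
```

play_rows(hand=[0.1,0.1,0.1,0.1,0.1,0.1,0.1], xyz=[[0.0005,0.001,0.015],[0,0,0.02],[0,0,0.015],[0,0,0.009],[0,0,0],[0,0,0],[0,0,0]], dr=[[-0.0006,0.0012,0],[0,0,0],[0,0,0],[0,0,0],[0,0,0],[0,0,0],[0,0,0]])

```text
time: 8.53
ee_pos: [538.3, 31.8, 166.9]
ee_rot: [3.142, -0.001, 0.523]
wrist_force: [-0.1, 0.3, 0.6]
grip_width: 50.5
```

```bash
python3 -c "
from h import *
st();goto(538.3,30.8,156,30); snap('scene','s2.png',(235,135,350,240),5)"
```

```text
t8.53 [538.3  31.8 166.9] [ 1.8e+02 -1.0e-01  3.0e+01] F [-0.1  0.3  0.6] T [-0.03  0.06 -0.03] w50.5 q [-0.5   0.4   0.46  1.91 -0.23  0.88  0.6 ]
shift mm [-0.6  0.9 10.9] turn rev [ 0.     -0.0002 -0.0001]
```

View pics/s2.png

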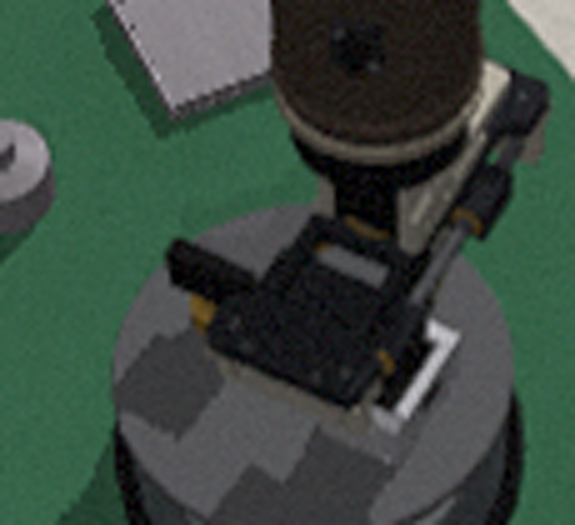

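play_rows(hand=[0.1,0.1,0.1,-1,-1,-1,-1,-1,-1,-1,-1,-1], xyz=[[-0.0003,0.0005,0.005],[0,0,0.005],[0,0,0],[0,0,0],[0,0,0],[0,0,0],[0,0,0],[0,0,0],[0,0,0],[0,0,0],[0,0,0],[0,0,0]], dr=[[0,0,0],[0,0,0],[0,0,0],[0,0,0],[0,0,0],[0,0,0],[0,0,0],[0,0,0],[0,0,0],[0,0,0],[0,0,0],[0,0,0]])

```text
time: 9.58
ee_pos: [537.6, 31.6, 156.1]
ee_rot: [-3.141, -0.0, 0.524]
wrist_force: [0.5, 0.6, 1.3]
grip_width: 14.2
```

```bash
python3 -c "
from h import *
st()"
```

```text
t9.58 [537.6  31.6 156.1] [-180.   -0.   30.] F [0.5 0.6 1.3] T [-0.04  0.03 -0.06] w14.2 q [-0.5   0.41  0.46  1.92 -0.24  0.86  0.61]
```

play_rows(hand=[-1,-1,-1,-1,-1,-1,-1,-1,-1], xyz=[[0.0018,0,-0.0002],[0.0018,0,-0.0006],[0.0018,0,-0.0008],[0.0018,0,-0.0008],[0.0018,0,-0.0008],[0.0018,0,-0.0008],[0,0,0],[0,0,0],[0,0,0]], dr=[[0,-0.0065,0],[0,-0.0065,0],[0,-0.0065,0],[0,-0.0065,0],[0,-0.0065,0],[0,-0.0065,0],[0,0,0],[0,0,0],[0,0,0]])

```text
time: 10.33
ee_pos: [548.4, 38.3, 159.6]
ee_rot: [-3.141, 0.243, 0.525]
wrist_force: [0.2, 3.0, 6.6]
grip_width: 13.7
```

```bash
cat >> h.py <<'E'
def loc(yaw=30):
    s=st(); R=Ro.from_euler("xyz",s["ee_rot"]); T=Ro.from_euler("xyz",[np.pi,0,np.radians(yaw)])
    print("tilt rel level (deg, tool axes)",np.degrees((T.inv()*R).as_rotvec()).round(1)); F=T.inv().apply(s["wrist_force"]); M=T.inv().apply(s["torque"]); print("F tool",F.round(1),"M tool",M.round(2))
    for e in(-21,0,21): print("flange",e,(T.inv().apply(s["ee_pos"]+R.apply([e,0,43])-np.array([537.6,31.6,113.1]))).round(1))
E
python3 -c "
from h import *
loc()"
```

```text
t10.33 [548.4  38.3 159.6] [-180.    13.9   30.1] F [0.2 3.  6.6] T [ 0.72 -0.24 -0.07] w13.7 q [-0.54  0.56  0.49  1.71 -0.16  1.16  0.52]
tilt rel level (deg, tool axes) [  0.  -13.9  -0.1]
F tool [ 1.7 -2.5 -6.6] M tool [0.51 0.57 0.07]
flange -21 [-18.   -0.4  -9.8]
flange 0 [ 2.4 -0.4 -4.7]
flange 21 [22.7 -0.5  0.3]
```

play_rows(hand=[-1,-1,-1,-1,-1], xyz=[[0.0006,0,-0.0005],[0.0006,0,-0.0005],[0,0,0],[0,0,0],[0,0,0]], dr=[[0,-0.0022,0],[0,-0.0022,0],[0,0,0],[0,0,0],[0,0,0]])

```text
time: 10.75
ee_pos: [548.9, 38.1, 159.9]
ee_rot: [-3.141, 0.273, 0.524]
wrist_force: [0.6, 0.9, 4.9]
grip_width: 14.0
```

```bash
python3 -c "
from h import *
loc();snap('scene','s3.png',(265,150,350,235),6);snap('top','t3.png',(295,165,435,300),4)"
```

```text
t10.75 [548.9  38.1 159.9] [-180.    15.6   30. ] F [0.6 0.9 4.9] T [ 0.24 -0.12 -0.08] w14.0 q [-0.54  0.58  0.49  1.69 -0.16  1.19  0.51]
tilt rel level (deg, tool axes) [  0.  -15.6  -0. ]
F tool [ 1.  -0.5 -4.9] M tool [0.15 0.22 0.08]
flange -21 [-18.8   0.1 -11. ]
flange 0 [ 1.4  0.  -5.4]
flange 21 [21.7  0.   0.3]
```

View pics/s3.png

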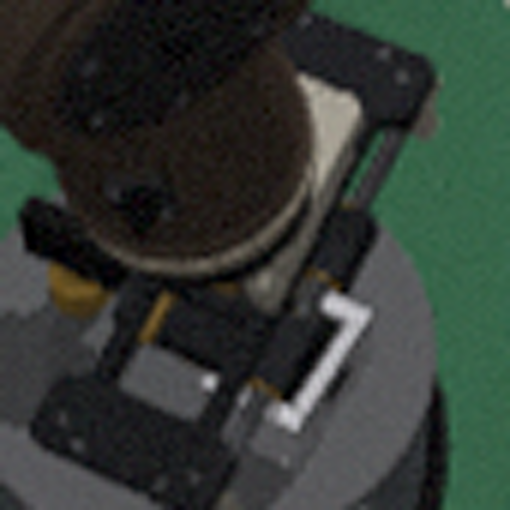

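play_rows(hand=[-1,-1,-1,-1,-1,-1,-1,-1,-1,-1,-1], xyz=[[-0.0018,0,-0.0008],[-0.0018,0,-0.0008],[-0.0018,0,-0.0008],[-0.0018,0,-0.0008],[-0.0018,0,-0.0008],[-0.0018,0,-0.0008],[-0.0018,0,-0.0008],[-0.0018,0,-0.0008],[0,0,0],[0,0,0],[0,0,0]], dr=[[0,0.0065,0],[0,0.0065,0],[0,0.0065,0],[0,0.0065,0],[0,0.0065,0],[0,0.0065,0],[0,0.0065,0],[0,0.0065,0],[0,0,0],[0,0,0],[0,0,0]])

```text
time: 11.77
ee_pos: [537.0, 31.5, 167.6]
ee_rot: [-3.141, -0.052, 0.524]
wrist_force: [0.1, 0.2, -1.4]
grip_width: 14.1
```

```bash
python3 -c "
from h import *
loc()"
```

```text
t11.77 [537.   31.5 167.6] [-180.   -3.   30.] F [ 0.1  0.2 -1.4] T [-0.11  0.08  0.01] w14.1 q [-0.49  0.37  0.45  1.95 -0.25  0.83  0.62]
tilt rel level (deg, tool axes) [ 0.  3. -0.]
F tool [ 0.2 -0.1  1.4] M tool [-0.05 -0.13 -0.01]
flange -21 [-19.3  -0.2 -10.4]
flange 0 [  1.7  -0.2 -11.5]
flange 21 [ 22.6  -0.2 -12.6]
```

play_rows(hand=[-1,-1,-1,-1,-1,-1,-1,-1], xyz=[[0,0,-0.001],[0,0,-0.002],[0,0,-0.003],[0,0,-0.004],[0,0,-0.004],[0,0,-0.004],[0,0,0],[0,0,0]], dr=[[0,-0.0042,0],[0,-0.0042,0],[0,0,0],[0,0,0],[0,0,0],[0,0,0],[0,0,0],[0,0,0]])

```text
time: 12.43
ee_pos: [536.9, 31.1, 186.2]
ee_rot: [-3.141, -0.002, 0.523]
wrist_force: [-0.3, -0.0, -0.9]
grip_width: 13.9
```

```bash
python3 -c "
from h import *
loc()"
```

```text
t12.43 [536.9  31.1 186.2] [-1.8e+02 -1.0e-01  3.0e+01] F [-0.3 -0.  -0.9] T [-0.02  0.02 -0.02] w13.9 q [-0.51  0.37  0.47  1.89 -0.21  0.92  0.58]
tilt rel level (deg, tool axes) [0.  0.1 0. ]
F tool [-0.3 -0.1  0.9] M tool [-0.01 -0.03  0.02]
flange -21 [-21.8   0.1 -30. ]
flange 0 [ -0.8   0.1 -30.1]
flange 21 [ 20.2   0.1 -30.1]
```

play_rows(hand=[-1,-1,-1,-1,-1,-1,-1,-1,-1,-1,-1,-1], xyz=[[0,0,-0.025],[0,0,-0.024],[-0.01,0.011,0],[-0.02,0.021,0],[-0.025,0.026,0],[-0.025,0.027,0],[-0.025,0.027,0],[-0.025,0.027,0],[-0.025,0.027,0],[-0.025,0.027,0],[-0.025,0.027,0],[-0.015,0.014,0]], dr=[[0,0,0],[0,0,0],[0,0,0],[0,0,0],[0,0,0],[0,0,0],[0,0,0],[0,0,0],[0,0,0],[0,0,0],[0,0,0],[0,0,0]])

```text
time: 13.43
ee_pos: [461.4, -286.0, 234.7]
ee_rot: [3.14, -0.001, 0.52]
wrist_force: [-0.7, -0.0, -0.6]
grip_width: 13.8
```

play_rows(hand=[-1,-1,-1,-1,-1], xyz=[[-0.012,0.012,0],[0,0,0],[0,0,0],[0,0,0],[0,0,0]], dr=[[0,0,0],[0,0,0],[0,0,0],[0,0,0],[0,0,0]])

```text
time: 13.85
ee_pos: [459.4, -296.5, 234.2]
ee_rot: [-3.14, -0.002, 0.526]
wrist_force: [-0.1, 0.6, -0.5]
grip_width: 13.8
```

```bash
python3 -c "
from h import *
st();goto(459,-298,75,30);snap('top','t4.png',(295,150,555,330),3)"
```

```text
t13.85 [ 459.4 -296.5  234.2] [-1.799e+02 -1.000e-01  3.010e+01] F [-0.1  0.6 -0.5] T [-0.1   0.01 -0.02] w13.8 q [ 0.02  0.35  0.6   1.82 -0.23  1.05  1.24]
shift mm [ -1.3   1.3 159.2] turn rev [-0.0002 -0.0003  0.0003]
```

View pics/t4.png

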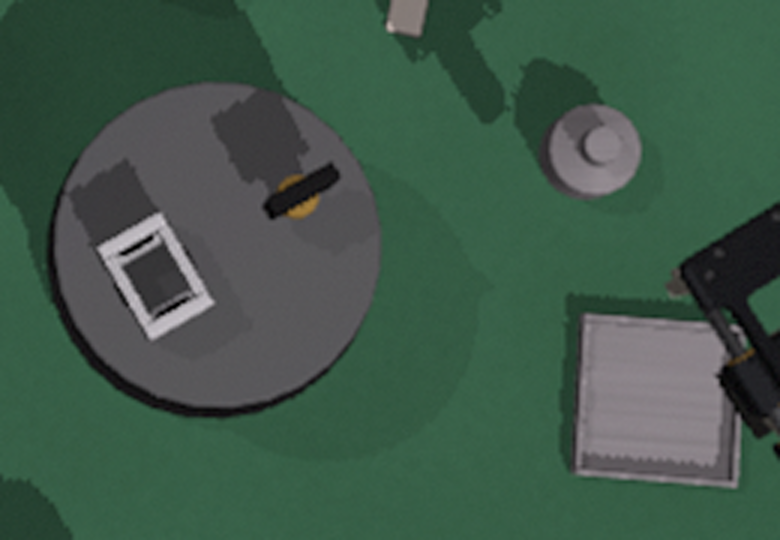

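play_rows(hand=[-1,-1,-1,-1,-1,-1,-1,-1,-1,-1], xyz=[[-0.0005,0.0005,0.02],[0,0,0.028],[0,0,0.028],[0,0,0.028],[0,0,0.028],[0,0,0.02],[0,0,0.012],[0,0,0.004],[0,0,0],[0,0,0]], dr=[[0,0,0],[0,0,0],[0,0,0],[0,0,0],[0,0,0],[0,0,0],[0,0,0],[0,0,0],[0,0,0],[0,0,0]])

```text
time: 14.73
ee_pos: [459.5, -298.6, 67.2]
ee_rot: [3.141, -0.002, 0.524]
wrist_force: [-0.2, 0.3, -0.6]
grip_width: 14.0
```

play_rows(hand=[-1,-1,-1,-1], xyz=[[0,0,0.002],[0,0,0.002],[0,0,0],[0,0,0]], dr=[[0,0,0],[0,0,0],[0,0,0],[0,0,0]])

```text
time: 15.07
ee_pos: [459.0, -298.5, 62.8]
ee_rot: [-3.142, -0.002, 0.524]
wrist_force: [-0.2, 0.5, -0.3]
grip_width: 13.9
```

```bash
python3 -c "
from h import *
st();goto(459,-298,60,30)"
```

```text
t15.07 [ 459.  -298.5   62.8] [-1.8e+02 -1.0e-01  3.0e+01] F [-0.2  0.5 -0.3] T [-0.1  -0.04  0.  ] w13.9 q [ 0.14  0.57  0.48  1.98 -0.41  0.68  1.4 ]
shift mm [ 0.2 -0.4  2.8] turn rev [-0.     -0.0003  0.    ]
```

play_rows(hand=[-1,-1,-1,-1], xyz=[[0,0,0.0015],[0,0,0.0015],[0,0,0],[0,0,0]], dr=[[0,0,0],[0,0,0],[0,0,0],[0,0,0]])

```text
time: 15.4
ee_pos: [459.4, -299.0, 60.8]
ee_rot: [3.141, -0.003, 0.523]
wrist_force: [-3.4, 2.2, 17.9]
grip_width: 13.8
```

play_rows(hand=[-1,-1,0.1,0.1,0.1,0.1,0.1,0.1,0.1,0.1], xyz=[[0,0,-0.0012],[0,0,0],[0,0,0],[0,0,0],[0,0,0],[0,0,0],[0,0,-0.005],[0,0,-0.02],[0,0,-0.03],[0,0,-0.03]], dr=[[0,0,0],[0,0,0],[0,0,0],[0,0,0],[0,0,0],[0,0,0],[0,0,0],[0,0,0],[0,0,0],[0,0,0]])

```text
time: 16.23
ee_pos: [457.9, -298.3, 146.2]
ee_rot: [-3.139, 0.0, 0.523]
wrist_force: [0.7, 0.0, -0.3]
grip_width: 50.1
```

play_rows(hand=[0.1,0.1,0.1,0.1,0.1,0.1], xyz=[[0,0,-0.03],[0,0,-0.03],[0,0,-0.03],[0,0,0],[0,0,0],[0,0,0]], dr=[[0,0,0],[0,0,0],[0,0,0],[0,0,0],[0,0,0],[0,0,0]])

```text
time: 16.73
ee_pos: [458.4, -298.3, 235.2]
ee_rot: [-3.14, -0.001, 0.524]
wrist_force: [-0.2, 0.5, 1.1]
grip_width: 50.6
```

```bash
python3 -c "
from h import *
st();goto(605.3,298.5,235,30)
g=bot.get_image('scene');cv2.imwrite('pics/s5.png',cv2.resize(cv2.cvtColor(g,4)[100:260,195:395],None,fx=4,fy=4))
c=cv2.cvtColor(g,cv2.COLOR_RGB2BGR)
b=bot.get_image('top'); cv2.imwrite('pics/t5.png',cv2.cvtColor(b,4))"
```

```text
t16.73 [ 458.4 -298.3  235.2] [-1.799e+02 -1.000e-01  3.000e+01] F [-0.2  0.5  1.1] T [-0.04  0.03  0.04] w50.6 q [ 0.02  0.35  0.61  1.82 -0.23  1.05  1.25]
shift mm [ 425.7 -443.2    1.2] turn rev [-0.0002 -0.0002  0.    ]
```

View pics/s5.png

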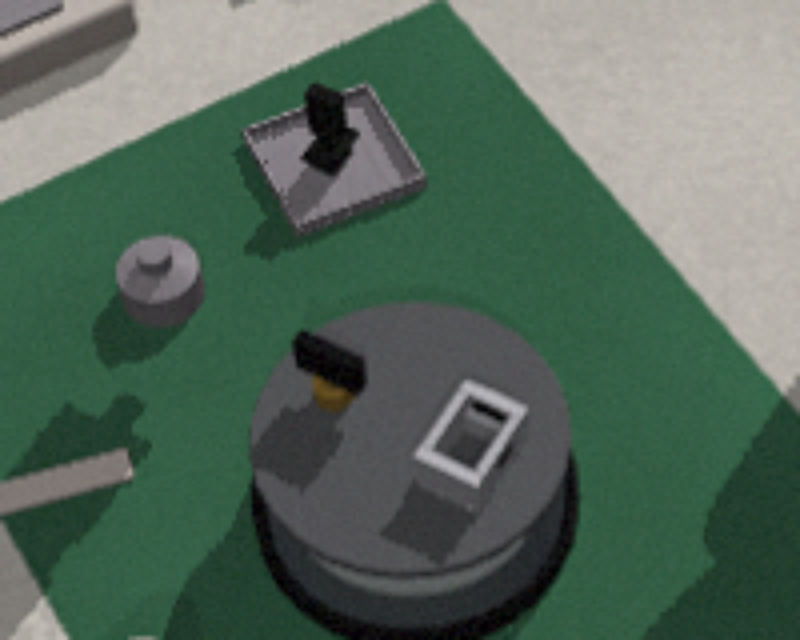

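play_rows(hand=[0.1,0.1,0.1,0.1,0.1,0.1,0.1,0.1,0.1,0.1,0.1,0.1], xyz=[[0.012,-0.0125,0],[0.0237,-0.0246,0],[0.0237,-0.0246,0],[0.0237,-0.0246,0],[0.0237,-0.0246,0],[0.0237,-0.0246,0],[0.0237,-0.0246,0],[0.0237,-0.0246,0],[0.0237,-0.0246,0],[0.0237,-0.0246,0],[0.0237,-0.0246,0],[0.0237,-0.0246,0]], dr=[[0,0,0],[0,0,0],[0,0,0],[0,0,0],[0,0,0],[0,0,0],[0,0,0],[0,0,0],[0,0,0],[0,0,0],[0,0,0],[0,0,0]])

```text
time: 17.83
ee_pos: [552.7, 84.5, 234.8]
ee_rot: [-3.141, 0.001, 0.524]
wrist_force: [1.0, -0.8, 0.2]
grip_width: 50.5
```

play_rows(hand=[0.1,0.1,0.1,0.1,0.1,0.1,0.1,0.1,0.1,0.1,0.1], xyz=[[0.0237,-0.0246,0],[0.0237,-0.0246,0],[0.0237,-0.0246,0],[0.0237,-0.0246,0],[0.0237,-0.0246,0],[0.0237,-0.0246,0],[0.0107,-0.0125,0],[0,0,0],[0,0,0],[0,0,0],[0,0,0]], dr=[[0,0,0],[0,0,0],[0,0,0],[0,0,0],[0,0,0],[0,0,0],[0,0,0],[0,0,0],[0,0,0],[0,0,0],[0,0,0]])

```text
time: 18.75
ee_pos: [605.7, 296.0, 235.9]
ee_rot: [3.141, -0.0, 0.521]
wrist_force: [-0.6, 0.1, 0.7]
grip_width: 50.7
```

```bash
python3 -c "
from h import *
st();goto(605.3,298.2,31,30)
def W(pts,z,n,ox,oy,k): return np.mean([unproj(n,(ox+(x+.5)/k-.5,oy+(y+.5)/k-.5),z)[:2] for x,y in pts],0).round(1)
print('port s5',W([(470,380),(527,407),(474,486),(416,452)],128,'scene',195,100,4))
print('port t4',W([(97,247),(163,213),(215,302),(152,340)],128,'top',295,150,3))
im=cv2.imread('pics/t5.png').astype(int)[180:255,180:245]; h=cv2.cvtColor(im.astype(np.uint8),cv2.COLOR_BGR2HSV)
m=(h[...,1]<60)
n,l,s,c=cv2.connectedComponentsWithStats(m.astype(np.uint8));i=1+np.argmax(s[1:,4]);print(s[i],c[i]+[180,180],unproj('top',c[i]+[180,180],5).round(1))
im=cv2.imread('pics/s0.png')[295:365,315:385]; h=cv2.cvtColor(im,cv2.COLOR_BGR2HSV)
n,l,s,c=cv2.connectedComponentsWithStats((h[...,1]<60).astype(np.uint8));i=1+np.argmax(s[1:,4]);bb=s[i];print(bb,unproj('scene',(315+bb[0]+bb[2]/2-.5,295+bb[1]+bb[3]/2-.5),5).round(1))
"
```

```text
t18.75 [605.7 296.  235.9] [180.   -0.   29.9] F [-0.6  0.1  0.7] T [-0.05  0.01  0.06] w50.7 q [-0.81  0.54  0.45  1.48 -0.24  1.17  0.19]
shift mm [  0.7  -2.1 204.9] turn rev [ 0.     -0.     -0.0004]
port s5 [537.9  31.7]
port t4 [539.1  29.9]
[  10   15   43   43 1432] [210.69134078 216.07192737] [605.4 297.8   5. ]
[  16   17   37   35 1006] [605.9 299.2   5. ]
```

play_rows(hand=[0.1,0.1,0.1,0.1,0.1,0.1,0.1,0.1,0.1,0.1,0.1], xyz=[[0.0008,-0.002,0.018],[0,0,0.03],[0,0,0.03],[0,0,0.03],[0,0,0.03],[0,0,0.03],[0,0,0.018],[0,0,0.01],[0,0,0.004],[0,0,0],[0,0,0]], dr=[[0,0,0],[0,0,0],[0,0,0],[0,0,0],[0,0,0],[0,0,0],[0,0,0],[0,0,0],[0,0,0],[0,0,0],[0,0,0]])

```text
time: 19.67
ee_pos: [606.4, 300.2, 37.7]
ee_rot: [-3.141, -0.003, 0.523]
wrist_force: [0.6, 0.2, -0.7]
grip_width: 50.5
```

```bash
python3 -c "
from h import *
st();goto(605.5,298.3,31,30)"
```

```text
t19.67 [606.4 300.2  37.7] [-180.    -0.2   30. ] F [ 0.6  0.2 -0.7] T [-0.07  0.02 -0.05] w50.5 q [-0.76  0.75  0.36  1.65 -0.34  0.8   0.27]
shift mm [-1.7  1.2  6.7] turn rev [-0.0001 -0.0005 -0.0001]
```

play_rows(hand=[0.1,0.1,0.1,-1,-1,-1,-1,-1,-1,-1,-1,-1], xyz=[[-0.0012,0.0008,0.004],[0,0,0.0025],[0,0,0],[0,0,0],[0,0,0],[0,0,0],[0,0,0],[0,0,0],[0,0,0],[0,0,0],[0,0,0],[0,0,0]], dr=[[0,0,0],[0,0,0],[0,0,0],[0,0,0],[0,0,0],[0,0,0],[0,0,0],[0,0,0],[0,0,0],[0,0,0],[0,0,0],[0,0,0]])

```text
time: 20.67
ee_pos: [604.9, 299.1, 29.8]
ee_rot: [-3.141, -0.001, 0.524]
wrist_force: [0.3, 1.0, 0.9]
grip_width: 15.7
```

play_rows(hand=[-1,-1,-1,-1,-1,-1,-1,-1,-1,-1,-1,-1], xyz=[[0,0,0],[0,0,-0.005],[0,0,-0.02],[0,0,-0.03],[0,0,-0.03],[0,0,-0.03],[0,0,-0.03],[0,0,-0.025],[0,0,-0.01],[0,0,0],[0,0,0],[0,0,0]], dr=[[0,0,0],[0,0,0],[0,0,0],[0,0,0],[0,0,0],[0,0,0],[0,0,0],[0,0,0],[0,0,0],[0,0,0],[0,0,0],[0,0,0]])

```text
time: 21.67
ee_pos: [603.6, 298.6, 207.7]
ee_rot: [-3.141, 0.002, 0.524]
wrist_force: [-0.1, -0.3, -1.6]
grip_width: 15.4
```

```bash
python3 -c "
from h import *
st();goto(538.5,30.8,211,30)"
```

```text
t21.67 [603.6 298.6 207.7] [-1.8e+02  1.0e-01  3.0e+01] F [-0.1 -0.3 -1.6] T [-0.11  0.04  0.01] w15.4 q [-0.81  0.57  0.44  1.51 -0.26  1.12  0.2 ]
shift mm [-190.3  199.3   -3.1] turn rev [-0.0001  0.0003  0.    ]
```

play_rows(hand=[-1,-1,-1,-1,-1,-1,-1,-1,-1,-1,-1,-1], xyz=[[-0.01,0.01,0],[-0.02,0.021,0],[-0.025,0.026,0],[-0.025,0.026,0],[-0.025,0.026,0],[-0.025,0.026,0],[-0.025,0.026,0],[-0.02,0.021,0],[-0.01,0.011,0],[-0.005,0.005,0],[0,0,0],[0,0,0]], dr=[[0,0,0],[0,0,0],[0,0,0],[0,0,0],[0,0,0],[0,0,0],[0,0,0],[0,0,0],[0,0,0],[0,0,0],[0,0,0],[0,0,0]])

```text
time: 22.67
ee_pos: [539.2, 33.8, 208.8]
ee_rot: [-3.14, -0.001, 0.525]
wrist_force: [-0.5, 0.8, -0.8]
grip_width: 15.4
```

play_rows(hand=[-1,-1,-1,-1,-1,-1], xyz=[[0,0,0.01],[0,0,0.013],[0,0,0.01],[0,0,0],[0,0,0],[0,0,0]], dr=[[0,0,0],[0,0,0],[0,0,0],[0,0,0],[0,0,0],[0,0,0]])

```text
time: 23.17
ee_pos: [539.4, 32.9, 176.5]
ee_rot: [-3.141, -0.001, 0.524]
wrist_force: [0.2, -0.2, -0.8]
grip_width: 15.4
```

```bash
python3 -c "
from h import *
st();goto(538.5,30.8,160,30);snap('scene','s6.png',(245,145,365,245),6)
snap('top','t6.png',(300,185,400,285),5)"
```

```text
t23.17 [539.4  32.9 176.5] [-1.8e+02 -1.0e-01  3.0e+01] F [ 0.2 -0.2 -0.8] T [-0.08 -0.01  0.  ] w15.4 q [-0.52  0.39  0.48  1.9  -0.22  0.91  0.59]
shift mm [-1.9  1.3 16.5] turn rev [-0.0001 -0.0002  0.0001]
```

View pics/s6.png

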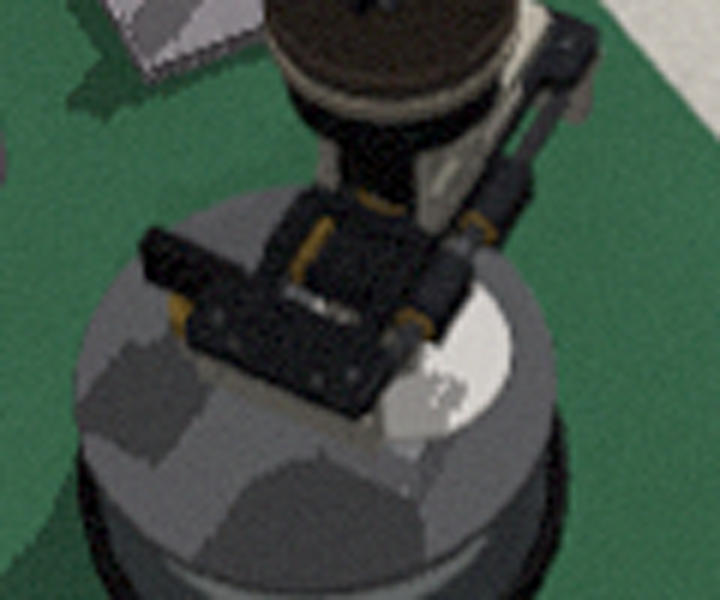

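play_rows(hand=[-1,-1,-1,-1,-1,-1,-1], xyz=[[-0.0018,0.0003,0.006],[0,0,0.006],[0,0,0.003],[0,0,0.001],[0,0,0],[0,0,0],[0,0,0]], dr=[[0,0,0],[0,0,0],[0,0,0],[0,0,0],[0,0,0],[0,0,0],[0,0,0]])

```text
time: 23.85
ee_pos: [537.9, 31.3, 160.6]
ee_rot: [-3.141, -0.001, 0.524]
wrist_force: [-0.2, -0.2, -0.7]
grip_width: 15.1
```

```bash
python3 -c "
from h import *
st();goto(538.5,30.8,158,30)"
```

```text
t23.85 [537.9  31.3 160.6] [-1.8e+02 -1.0e-01  3.0e+01] F [-0.2 -0.2 -0.7] T [-0.04  0.02  0.01] w15.1 q [-0.51  0.41  0.47  1.92 -0.24  0.87  0.61]
shift mm [0.2 0.7 2.6] turn rev [-0.0001 -0.0002  0.    ]
```

play_rows(hand=[-1,-1,-1,-1,-1,-1], xyz=[[0,0,0.001],[0,0,0.001],[0,0,0.0008],[0,0,0],[0,0,0],[0,0,0]], dr=[[0,0,0],[0,0,0],[0,0,0],[0,0,0],[0,0,0],[0,0,0]])

```text
time: 24.35
ee_pos: [537.9, 31.3, 157.8]
ee_rot: [-3.141, -0.001, 0.524]
wrist_force: [-0.4, 0.8, 0.7]
grip_width: 15.6
```

play_rows(hand=[-1,-1,-1], xyz=[[0,0,0.0005],[0,0,0],[0,0,0]], dr=[[0,0,0],[0,0,0],[0,0,0]])

```text
time: 24.6
ee_pos: [537.8, 31.4, 157.7]
ee_rot: [-3.141, -0.002, 0.524]
wrist_force: [-3.1, -0.1, 7.3]
grip_width: 15.3
```

Contact is confirmed at 7 N, so I'll release and retreat.

play_rows(hand=[-1,-0.5,-0.3,-0.1,0,0,0,0,0,0,0,0], xyz=[[0,0,-0.0003],[0,0,0],[0,0,0],[0,0,0],[0,0,0],[0,0,0],[0,0,-0.005],[0,0,-0.015],[0,0,-0.025],[0,0,-0.03],[0,0,-0.03],[0,0,0]], dr=[[0,0,0],[0,0,0],[0,0,0],[0,0,0],[0,0,0],[0,0,0],[0,0,0],[0,0,0],[0,0,0],[0,0,0],[0,0,0],[0,0,0]])

```text
time: 25.6
ee_pos: [540.4, 30.9, 268.3]
ee_rot: [3.139, -0.009, 0.523]
wrist_force: [1.9, -0.3, 0.2]
grip_width: 45.9
```

play_rows(hand=[0,0,0,0,0,0,0,0,0,0,0,0], xyz=[[0.015,-0.02,0],[0.02,-0.025,0],[0.02,-0.025,0],[0.02,-0.025,0],[0.02,-0.025,0],[0.02,-0.025,0],[0.02,-0.025,0],[0.015,-0.02,0],[0,0,0],[0,0,0],[0,0,0],[0,0,0]], dr=[[0,0,0],[0,0,0],[0,0,0],[0,0,0],[0,0,0],[0,0,0],[0,0,0],[0,0,0],[0,0,0],[0,0,0],[0,0,0],[0,0,0]])

```text
time: 26.6
ee_pos: [572.9, 269.1, 263.0]
ee_rot: [3.142, -0.001, 0.522]
wrist_force: [-0.2, -0.8, 0.4]
grip_width: 45.8
```

```bash
python3 -c "
from h import *
st()
a=cv2.cvtColor(bot.get_image('top'),4);b=cv2.cvtColor(bot.get_image('scene'),4)
cv2.imwrite('pics/f.png',np.hstack([cv2.resize(a[165:300,295:435],None,fx=3,fy=3),cv2.resize(b[110:245,240:370],None,fx=3,fy=3)]))
for n,i,z,(x0,y0,x1,y1) in(('top',a,133,(300,185,400,285)),('scene',b,133,(285,180,345,245))):
  m=(cv2.cvtColor(i,6)[y0:y1,x0:x1]>120).astype(np.uint8); k,l,s,c=cv2.connectedComponentsWithStats(m);j=1+np.argmax(s[1:,4]);q=s[j]
  print(n,q,unproj(n,(x0+q[0]+q[2]/2-.5,y0+q[1]+q[3]/2-.5),z).round(1))
"
```

```text
t26.60 [572.9 269.1 263. ] [ 1.80e+02 -1.00e-01  2.99e+01] F [-0.2 -0.8  0.4] T [-0.07  0.   -0.  ] w45.8 q [-0.82  0.45  0.44  1.56 -0.2   1.18  0.18]
top [  23   33   48   48 1800] [538.6  30.7 133. ]
scene [ 10  12  36  30 808] [538.5  32.4 133. ]
```

View pics/f.png

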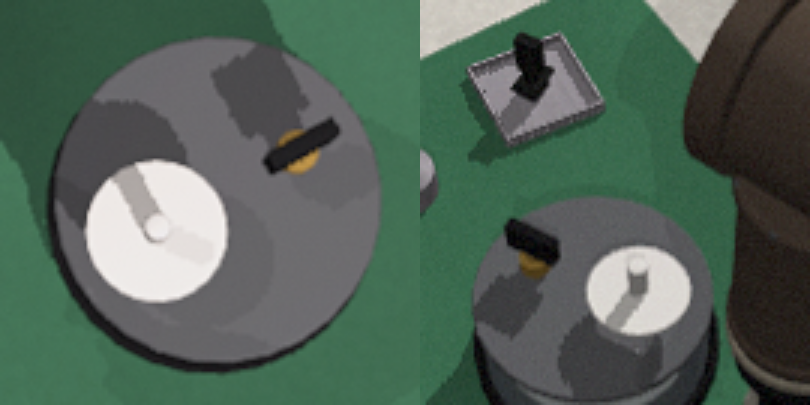

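```bash
python3 -c "
from h import *
p=[unproj('top',(295+x/3,165+y/3),146) for x,y in((269,162),(337,130))];d=p[0]-p[1];print('bar angle',np.degrees(np.arctan2(d[1],d[0])))
print(bot.hand_in())"
```

```text
bar angle 113.92882576203408
the job is handed in; nothing more can be done
None
```

The job is done and handed in at about 26.7 s of the 67 s allowed.

- **Vent:** I turned the tap anticlockwise until it met its stop, where the wrist showed 0.74 N m against about 0.05 N m of tap friction.
- **Bung:** I leaned it to about 15.6°, rocked it back past level, and lifted it straight out. The wrist forces showed no upward pull on the jar. The bung stands upright in the middle of the tray.
- **Cover:** It lies flat on the open port. The cover's measured centre is within about 0.5 mm of the port in the top view and 1.5 mm in the scene view. The gripper let go and moved clear.

**One check disagreed:** a rough reading of the bar from the last top picture gave about 114°, or roughly 84° open, where a full quarter turn would read about 119.5°. I put this down to picking the bar's ends by eye. At the stop, the gripper's yaw read about 2.5° beyond a full quarter turn, including slack in the grip. I did not measure it again.

The last picture showed only the jar, tap, cover and tray, so I did not check the other objects one by one. I never moved near them at table height except to pick up the cover.

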